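Open the child-resistant flux-remover bottle

ROBOT

A 7-joint arm with a two-finger parallel gripper is mounted at the origin on a cart in front of the work surface, level with it; the furniture and walls round the work are solid. World frame = base frame: x ahead of the robot, y to its left, z up, the work surface at z = 0. Lengths are in m, angles in degrees, forces in N, time in s.
With the tool pointing down it reaches from about 0.425 to 0.95 m from the base axis. Payload 16.7 kg.
Tool frame: the origin (TCP) lies midway between the tips of the shut fingers; the grasp point (between the pads) lies 19 mm behind it; z points along the fingers, y is the direction in which the jaws open and shut (so a half turn about z gives the same grasp; the last joint's range is limited). The gripper opens to 94 mm and grips with 3 to 60 N. Pads are 16 mm wide; open, the fingers measure 119 mm over their backs; the gripper's body (75 mm by 177 mm) begins 78 mm behind the grasp point.
Start: joints at [-74.742, 24.414, 4.234, 92.017, -1.954, 63.644, -3.845], TCP at [0.273, 0.617, 0.176] pointing down, gripper open.
Joint ranges: [-163.25, 163.25], [-28.42, 122.38], [-70.27, 78.77], [12.13, 141.07], [-58.53, 238.53], [9.26, 117.41], [-156.51, 156.51]. Speed limits (degrees/s): [108.29, 108.29, 136.94, 136.94, 172.46, 172.46, 172.46].

INTERFACE

Orientations are given as [roll, pitch, yaw] about the fixed x, y, z axes, in that order (R = Rz(yaw) Ry(pitch) Rx(roll)).
In Python, from bench import readout, imaging, arm gives the robot as it stands.
- The arm moves only by the tool arm_command, never from a script. Its argument "plan" is a list of rows, each a list of 2 entries, a list of its own where there are three numbers: the shift along the tool's x, y, z each as a share of 200 mm, from -1 to 1, then the turn, a rotation vector about the tool's x, y, z each as a share of pi/2 rad, from -1 to 1. In form: [[[dx, dy, dz], [ax, ay, az]], ...]. A call has 1 to 20 rows; each row is the pose to reach, as a shift and turn from the pose commanded when the call began, along the tool's axes at that moment; what a row does not reach only later rows make up. A row lasts 1/8 s, in which the tool goes at most 62.5 mm and 10.7 degrees, less where a joint would pass 70% of its speed; a pose out of reach is approached as far as the arm can. A call with a number of a shift or a turn outside -1 to 1 is refused whole. A call with a gripper value outside its range is refused whole. "hand" is the closure, from -1 (fully open) to 1 (shut), set as the call begins (left out, the last holds). The fingers move at their own pace and stop on an object; "grip_force" is the grip in N (left out, the last holds). Time passes only in rows, so rows that repeat a pose let the fingers close. It gives the time, the measured TCP pose, the force and the opening at its end, in the units of the state.
- readout.state(): the state, without advancing time (a new reading comes with each control period).
- imaging.camera(name): name is "side" or "top"; returns the picture (420x560x3 uint8, red, green, blue); there is no depth.
- imaging.get_calibration(name): a dict with "mtx" (3x3 intrinsics, pixels), "rvec" (rotation vector, rad) and "tvec" (3), from world to camera coordinates, as OpenCV has them. Camera axes: x right, y down, z forward; pixel columns grow to the right and rows downward; lengths in m; the calibration is good to about 2 mm. A picture is of the moment at which its call begins. get_calibration takes no time and is no camera call.
- arm.sign_off(): hands the job in, once; it reports no verdict.
The state is a dict: "time_s": time; "qpos": joint angles; "qd": joint speeds; "joint_torque": joint torques, N m; "tcp_pos": TCP position; "tool_rot": TCP orientation; "contact_force": force on the tool from outside, world axes, zero at the start; "ft_torque": the same for the moment, N m; "width": finger opening in m.
Only numpy, scipy, OpenCV 4.12 (cv2) and the standard library are available. Lean on these libraries where they do the work, as an engineer would, in place of code of your own. Each camera call takes 0.05 s, during which the arm holds its last target.

TASK

Open the white flux-remover bottle that is clamped in the bench holder: its red child-resistant cap only clicks round unless it is pushed down against its spring while it is turned anticlockwise, and it usually takes more than one twist. Lift the freed cap off, set it down upright (open side down, not dropped) in the steel drip tray and let go. Do not use brute force on the bottle, and leave the board, brush, tweezers and blue dispenser bottle where they are.

Things in the scene. Friction and masses are not known exactly. Their poses are not given: they have to be found in the camera images.
- bottle: White plastic bottle (60 mm diameter, plain orange and white label) clamped in an aluminium cup on a 104 x 104 x 10 mm grey base plate, fixed to the bench. Origin on the bench under the bottle's axis, z up. Shoulder (54 mm across) ends at z = 112 mm, neck collar (31 mm across) at 123 mm, mouth at 140 mm. A push or pull of over about 30 N (60 N summed over its contacts) is brute force.
- mouth (a point): Centre of the bottle's mouth, 140 mm above the bench. Pushed and turned anticlockwise (seen from above) the cap unscrews: level for 15 degrees, then climbing 0.05 mm per degree, free after about 100 degrees driven, some 4 mm higher. The push must follow the climb. Over 1 mm off-centre the thread binds: give way sideways. Turning on once free does no harm; before, it cannot be pulled off.
- cap: Red ribbed outer shell of the cap, 43 mm diameter, 26 mm high, open below, 55 g in all, with a hidden white screw liner inside. Origin at the centre of the shell's underside, z up along its axis. When shut the underside is 10 mm below the mouth, the top 16 mm above it. The pose is the shell's, not the liner's. Let up, the shell only slips round on the liner, with a light click every 60 degrees.
- cap_top (a point): Centre of the cap's flat top (moulded turning arrow), 26 mm above the cap's origin. The shell pushes down against a spring, about 3 N per mm, solid after about 4.5 mm and 13 N. Pushed with 6 to 13 N its pins drive the liner, after up to 40 degrees of idle turning; below that they ride out. If it feels solid at once, pins stand on each other: turn a little and it drops in.
- tray: Shallow open stainless steel drip tray, 140 mm (its x) by 110 mm (its y), 14 mm high, walls and floor 3 mm thick, fixed on the bench. Origin at the centre of its underside.
- board: Green circuit board, 66 x 120 x 18 mm, lying on the bench; a bystander. Origin at the centre of its underside.
- brush: Black antistatic brush, 32 x 162 x 9 mm, lying on the bench; a bystander. Origin at the centre of its underside.
- tweezers: Black tweezers, 11 x 122 x 10 mm, lying on the bench; a bystander. Origin at the centre of the underside.
- dispenser: Blue dispensing bottle with a white pointed nozzle, 44 mm diameter, 120 mm high, standing on the bench; a bystander. Origin at the centre of its underside.
Not all that is in view belongs to the job. What is shaped like the part that bears cap but turquoise is not meant.

How it is judged:
By the outcome, as a careful person would: the job done as asked, in the order asked, and still so for the second after the job is handed in, with the robot touching nothing.
It also fails if it takes over 72 s, if anything falls off the work surface, if the arm or the gripper's body presses on something with over 40 N, if the wrist force passes 120 N, or if a joint passes its speed limit or range.

## Working session

There is one attempt and no reset: what is moved stays moved. The work goes in short steps, Python scripts to look and compute and a tool call to move; the robot and the scene stay as the last step left them, time stands still between calls to the robot, and variables do not carry over. Pictures are saved under pics/ and viewed, and the job is handed in when it is done.

Besides the shell and the picture viewer there is one more tool, called after "Request:" as name(argument=value, ...) on one line, values as JSON. arm_command: Moves the arm, as the interface text tells. Its arguments: {"type":"object","properties":{"plan":{"type":"array"},"hand":{"type":"number"},"grip_force":{"type":"number"}},"required":["plan"]}

```bash
mkdir -p pics; ls
python3 - <<'E'
from bench import readout, imaging, arm
import cv2
print(readout.state())
for n in("side","top"):
    im=imaging.camera(n); cv2.imwrite(f"pics/{n}0.png",im[:,:,::-1]); print(n,imaging.get_calibration(n))
E
```

```text
pics
{'time_s': 0.0, 'qpos': array([-74.74427498,  24.45137835,   4.23147947,  92.05033813,
        -1.95375551,  63.64382332,  -3.84368534]), 'qd': array([ 0.09022851,  0.00763038, -0.00690038,  0.05851309, -0.15700461,
       -0.00694261, -0.11477361]), 'joint_torque': array([-1.87072575e-03, -9.35789609e+01,  3.66591074e+00, -4.54197836e+01,
       -4.88894060e-02,  2.02842546e-02,  1.20857453e-04]), 'tcp_pos': array([0.27246865, 0.61705749, 0.17517026]), 'tool_rot': array([-1.79926841e+02,  5.60867308e-03,  1.56177542e+02]), 'contact_force': array([ 0.26386612, -0.61843241,  0.16418886]), 'ft_torque': array([ 0.04087338, -0.01367355, -0.02189039]), 'width': 0.09373157670246504}
side {'mtx': array([[433.76876972,   0.        , 285.32864441],
       [  0.        , 433.76876972, 209.83947791],
       [  0.        ,   0.        ,   1.        ]]), 'rvec': array([ 2.15077672, -0.54951409,  0.28083115]), 'tvec': array([-0.51372074,  0.18963864,  1.00690334])}
top {'mtx': array([[479.43567555,   0.        , 285.22214289],
       [  0.        , 479.43567555, 208.48449502],
       [  0.        ,   0.        ,   1.        ]]), 'rvec': array([ 2.11620565, -2.1673121 ,  0.17840876]), 'tvec': array([-0.07383918,  0.54786214,  1.4725879 ])}
```

View pics/side0.png

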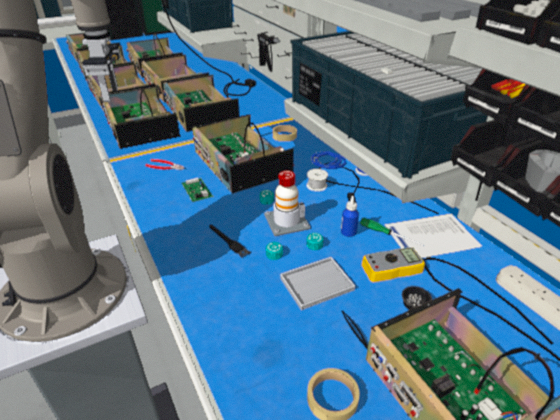

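View pics/top0.png

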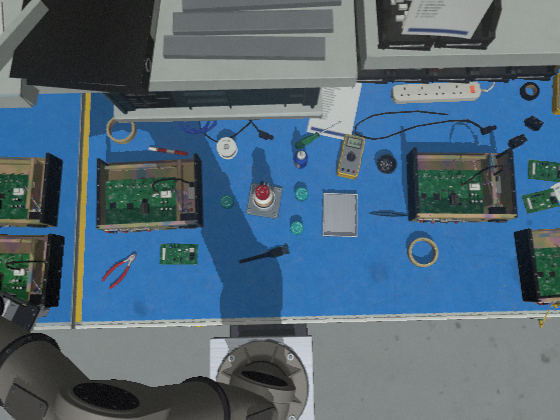

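Candidates: the red cap on the white bottle at side (287,178) / top (263,192). The turquoise caps at top (301,193), (297,226) and (226,201) are decoys. I choose the red one and check it in close crops.

Run:
```python
import cv2,numpy as np
a=cv2.imread("pics/side0.png");b=cv2.imread("pics/top0.png")
A=cv2.resize(a[160:240,245:325],None,fx=7,fy=7,interpolation=cv2.INTER_CUBIC)
cv2.imwrite("pics/sc.png",A)
B=cv2.resize(b[165:245,220:360],None,fx=5.7,fy=5.7,interpolation=cv2.INTER_CUBIC)
cv2.imwrite("pics/tc.png",B)
C=cv2.resize(a[250:315,270:365],None,fx=8,fy=8,interpolation=cv2.INTER_CUBIC)
cv2.imwrite("pics/sct.png",C)
```

```text
(no output)
```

View pics/sc.png

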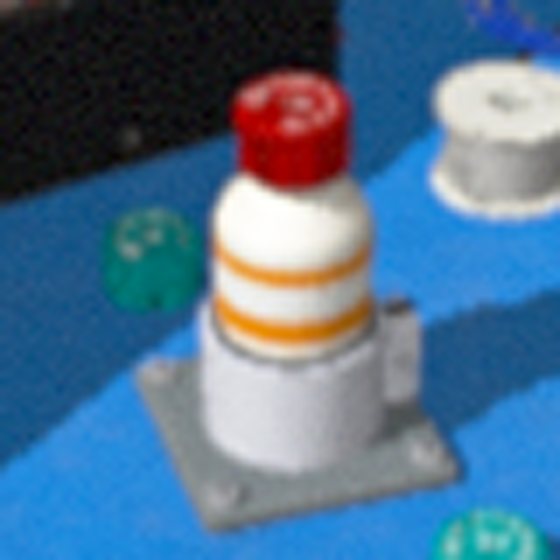

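View pics/tc.png

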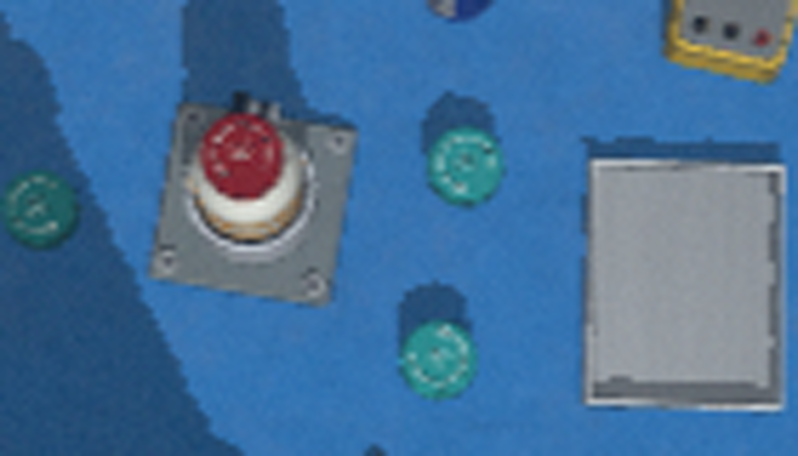

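View pics/sct.png

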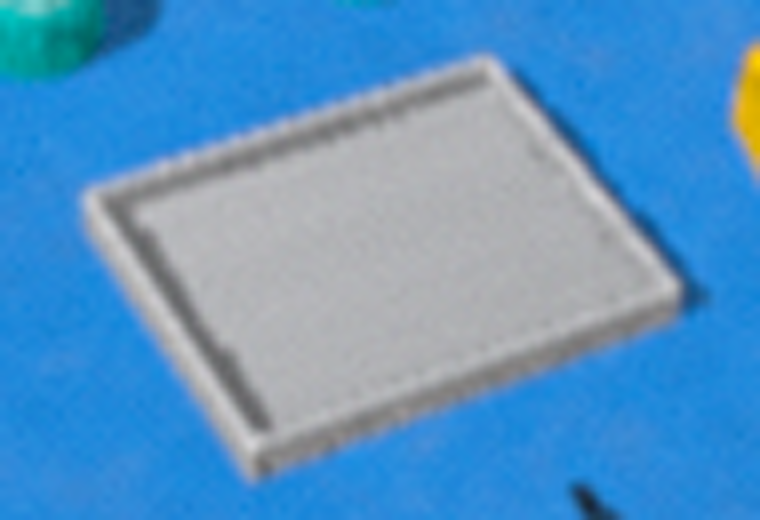

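```bash
cat > h.py <<'E'
import cv2,numpy as np
from bench import readout, imaging, arm
from scipy.optimize import minimize,least_squares
def P(n,X):
    c=imaging.get_calibration(n);return cv2.projectPoints(np.float64(X).reshape(-1,3),c['rvec'],c['tvec'],c['mtx'],None)[0][:,0]
def ray(n,uv,z):
    c=imaging.get_calibration(n);R=cv2.Rodrigues(c['rvec'])[0]
    d=R.T@np.linalg.inv(c['mtx'])@np.r_[uv,1];o=-R.T@c['tvec'];return o+d*(z-o[2])/d[2]
def red(im):
    r,g,b=[im[:,:,i].astype(float) for i in range(3)]
    return ((r>90)&(g<0.5*r)&(b<0.55*r)).astype(np.uint8), np.clip((r-np.maximum(g,b)-20)/90,0,1)
def cyl(x,y,z0,z1,r):
    t=np.linspace(0,2*np.pi,60,endpoint=False)
    c=np.c_[x+r*np.cos(t),y+r*np.sin(t)]
    return np.r_[np.c_[c,t*0+z0],np.c_[c,t*0+z1]]
E
python3 - <<'E'
from h import *
S=8
obs={}
for n,box in(("side",(265,160,312,195)),("top",(245,175,285,208))):
    im=cv2.imread(f"pics/{n}0.png")[:,:,::-1]
    m,_=red(im); x0,y0,x1,y1=box; mm=m*0; mm[y0:y1,x0:x1]=m[y0:y1,x0:x1]
    k,l,st,ce=cv2.connectedComponentsWithStats(mm); i=1+np.argmax(st[1:,4]); 
    cn=cv2.findContours((l==i).astype(np.uint8),cv2.RETR_EXTERNAL,cv2.CHAIN_APPROX_NONE)[0][0]
    M=cv2.moments(cv2.fillPoly(mm*0,[cn],1),True); obs[n]=(M['m10']/M['m00'],M['m01']/M['m00'],M['m00'])
    print(n,obs[n],st[i])
def res(p,ns=("side","top")):
    o=[]
    for n in ns:
        h=cv2.convexHull(P(n,cyl(p[0],p[1],.130,.156,.0215)).astype(np.float32))
        M=cv2.moments(h);o+=[M['m10']/M['m00']-obs[n][0],M['m01']/M['m00']-obs[n][1]]
    return o
for ns in(("side","top"),("side",),("top",)):
    s=least_squares(lambda p:res(p,ns),[.6,0.]);print(ns,s.x,s.fun)
# tray
px=np.array([[592,160],[783,167],[783,408],[585,403]])/5.7+[220,165]-.4
w=[ray("top",u,.014) for u in px];print(np.round(w,4),np.mean(w,0))
px=np.array([[90,195],[492,60],[683,290],[255,445]])/8+[270,250]-.4
w=[ray("side",u,.014) for u in px];print(np.round(w,4),np.mean(w,0))
px=np.array([[183,103],[356,128],[328,304],[150,277]])/5.7+[220,165]-.4
w=[ray("top",u,.010) for u in px];print(np.round(w,4),np.mean(w,0))
px=np.array([[462,475],[212,525],[140,375]])/7+[245,160]-.4
w=[ray("side",u,.008) for u in px];print(np.round(w,4))
for X in([.6,.05,0],[.65,-.1,0]):print(P("top",[X]))
for n,u in(("top",(303,153)),("top",(297,226)),("top",(301,193))):print(ray(n,u,.05))
E
```

```text
side (286.42201834862385, 178.545871559633, 218.0) [278 171  17  16 208]
top (261.95512820512823, 191.73717948717947, 156.0) [256 185  13  15 126]
('side', 'top') [ 0.58093113 -0.01663676] [ 0.4414916   0.21554191 -0.51618046  0.30291836]
('side',) [ 0.58042442 -0.01516053] [7.80315702e-07 1.18491764e-06]
('top',) [ 0.58181099 -0.01818166] [ 2.60127422e-07 -6.66621020e-07]
[[ 0.5998 -0.2125  0.014 ]
 [ 0.5932 -0.3211  0.014 ]
 [ 0.4557 -0.3144  0.014 ]
 [ 0.4611 -0.2034  0.014 ]] [ 0.52743061 -0.26284066  0.014     ]
[[ 0.4624 -0.203   0.014 ]
 [ 0.6005 -0.2109  0.014 ]
 [ 0.5948 -0.3191  0.014 ]
 [ 0.4565 -0.31    0.014 ]] [ 0.52853939 -0.26074964  0.014     ]
[[ 0.6392  0.02    0.01  ]
 [ 0.6223 -0.0786  0.01  ]
 [ 0.5211 -0.0604  0.01  ]
 [ 0.5389  0.04    0.01  ]] [ 0.58038648 -0.01974733  0.01      ]
[[ 0.6214 -0.079   0.008 ]
 [ 0.5213 -0.0594  0.008 ]
 [ 0.54    0.0396  0.008 ]]
[[242.88113281 195.2538272 ]]
[[288.36874831 179.26517629]]
[ 0.7239671  -0.14827002  0.05      ]
[ 0.48855162 -0.12236302  0.05      ]
[ 0.59344159 -0.13799405  0.05      ]
```

```bash
cat >> h.py <<'E'
from scipy.spatial.transform import Rotation as Ro
def to(pos,yaw,frm=None):
    """shift/turn shares from measured (or given pos,rpy) to target pos, pointing down with yaw"""
    s=readout.state(); p,r=(s['tcp_pos'],s['tool_rot']) if frm is None else frm
    R=Ro.from_euler('xyz',r,degrees=True);T=Ro.from_euler('xyz',[180,0,yaw],degrees=True)
    d=R.inv().apply(np.array(pos)-p)/.2; a=(R.inv()*T).as_rotvec()/(np.pi/2)
    print('shift',np.round(d,4),'turn',np.round(a,4))
E
python3 - <<'E'
from h import *
s=(np.array([.273,.617,.176]),[180,0,156.18])
to([.273,.617,.33],156.18,s); to([.45,.3,.33],130,s); to([.58,-.02,.33],88,s)
# soft fit
for n,box in(("side",(265,160,312,200)),("top",(245,172,285,212))):
    im=cv2.imread(f"pics/{n}0.png")[:,:,::-1]
    m,sft=red(im); x0,y0,x1,y1=box
    print(n);
    for r in range(y0+8,y0+32): print(''.join('%d'%min(9,int(10*v)) for v in sft[r,x0:x1]))
E
```

```text
shift [-0.    0.   -0.77] turn [0. 0. 0.]
shift [-1.4497 -1.0926 -0.77  ] turn [-0.     -0.      0.2909]
shift [-2.6906 -2.2938 -0.77  ] turn [-0.     -0.      0.7576]
side
00000000000000000000000000000000000000000000000
00000000000000000000000000000000000000000000000
00000000000000000023433323100000000000000000000
00000000000000024576766567520000000000000000000
00000000000000156589988999781000000000000000000
00000000000001466589998999998000000000000000000
00000000000005988799975589989400000000000000000
00000000000008999999987689989700000000000000000
00000000000009999999999998899600000000000000000
00000000000007999999977899999400000000000000000
00000000000003999999999999999300000000000000000
00000000000000799999999999999300000000000000000
00000000000000599999999999999300000000000000000
00000000000000599999999999998300000000000000000
00000000000000599999999999999300000000000000000
00000000000000599999999999998200000000000000000
00000000000000289999999999984000000000000000000
00000000000000024799999999631000000000000000000
00000000000000000247998863100000000000000000000
000000000000000
[... 512 characters left out ...]
000
0000000000004512452235300000000000000000
0000000000035336655555510000000000000000
0000000000052066655640340000000000000000
0000000000054454344465563000000000000000
0000000000243665434564351000000000000000
0000000000243664213654351000000000000000
0000000000254366666565551000000000000000
0000000000054356666655550000000000000000
0000000000055204666666540000000000000000
0000000000015566666666630000000000000000
0000000000001466666664300000000000000000
0000000000000246555541000000000000000000
0000000000000002224510000000000000000000
0000000000000000000000000000000000000000
0000000000000000000000000000000000000000
0000000000000000000000000000000000000000
0000000000000000000000000000000000000000
```

Request:
arm_command(plan=[[[0, 0, -0.3], [0, 0, 0]], [[0, 0, -0.6], [0, 0, 0]], [[0, 0, -0.8], [0, 0, 0]], [[0, 0, -0.8], [0, 0, 0]]], hand=-1, grip_force=10)

```text
time_s: 0.6
tcp_pos: [0.2731, 0.6185, 0.3391]
tool_rot: [179.7, -0.0, 156.2]
contact_force: [-0.6, -0.3, -0.4]
width: 0.094
```

Request:
arm_command(plan=[[[-0.2, -0.17, 0], [0, 0, 0]], [[-0.42, -0.36, 0], [0, 0, 0]], [[-0.65, -0.55, 0], [0, 0, 0]], [[-0.9, -0.78, 0], [0, 0, 0]], [[-0.9, -0.78, 0], [0, 0, 0]]])

```text
time_s: 1.23
tcp_pos: [0.3765, 0.3976, 0.3355]
tool_rot: [-180.0, 0.0, 155.8]
contact_force: [-1.6, -0.1, 0.2]
width: 0.0942
```

Request:
arm_command(plan=[[[-0.2, -0.17, 0], [0, 0, 0]], [[-0.42, -0.36, 0], [0, 0, 0]], [[-0.65, -0.55, 0], [0, 0, 0]], [[-0.9, -0.78, 0], [0, 0, 0]], [[-0.9, -0.78, 0], [0, 0, 0]]])

```text
time_s: 1.85
tcp_pos: [0.4771, 0.1828, 0.3353]
tool_rot: [-179.9, 0.0, 155.9]
contact_force: [0.4, 0.5, 0.2]
width: 0.0939
```

Run:
```python
from h import *
print(readout.state()['qpos']);to([.58,-.0185,.33],88)
```

```text
[-48.96611471   1.79667064  21.5592386  101.00623488  -0.64095292
  77.36417372  38.58471537]
shift [-0.8814 -0.708   0.0272] turn [-5.00e-04  4.00e-04  7.54e-01]
```

Request:
arm_command(plan=[[[-0.2, -0.16, 0], [0, 0, 0.11]], [[-0.44, -0.35, 0], [0, 0, 0.22]], [[-0.66, -0.53, 0], [0, 0, 0.33]], [[-0.88, -0.71, 0.03], [0, 0, 0.44]], [[-0.88, -0.71, 0.03], [0, 0, 0.55]], [[-0.88, -0.71, 0.03], [0, 0, 0.66]], [[-0.88, -0.71, 0.03], [0, 0, 0.77]], [[-0.88, -0.71, 0.03], [0, 0, 0.88]], [[-0.88, -0.71, 0.03], [0, 0, 1]], [[-0.88, -0.71, 0.03], [0, 0, 1]]])

```text
time_s: 3.1
tcp_pos: [0.5795, -0.013, 0.329]
tool_rot: [-179.9, 0.1, 66.3]
contact_force: [-0.4, 0.7, -0.0]
width: 0.0938
```

Request:
arm_command(plan=[[[0, 0, 0.1], [0, 0, 0.11]], [[0, 0, 0.2], [0, 0, 0.22]], [[0, 0, 0.3], [0, 0, 0.33]], [[0, 0, 0.4], [0, 0, 0.44]], [[0, 0, 0.5], [0, 0, 0.55]], [[0, 0, 0.6], [0, 0, 0.66]], [[0, 0, 0.6], [0, 0, 0.77]], [[0, 0, 0.6], [0, 0, 0.88]], [[0, 0, 0.6], [0, 0, 1]], [[0, 0, 0.6], [0, 0, 1]]])

```text
time_s: 4.35
tcp_pos: [0.5794, -0.0136, 0.2092]
tool_rot: [179.9, 0.0, -23.5]
contact_force: [1.3, -0.8, 0.4]
width: 0.0942
```

Run:
```python
from h import *
s=readout.state();print(s['qpos'],s['tcp_pos'],s['tool_rot'])
for n in("side","top"):
    im=imaging.camera(n)[:,:,::-1]; cv2.imwrite(f"pics/{n}1.png",im)
    u=P(n,[s['tcp_pos']])[0];print(n,u)
    x,y=map(int,u)
    cv2.imwrite(f"pics/{n}1c.png",cv2.resize(im[y-45:y+45,x-55:x+55],None,fx=6,fy=6,interpolation=cv2.INTER_CUBIC))
```

```text
[-49.91009214  21.23432798  57.98262005 104.59000284 -19.72316015
  65.1707086  -98.67992887] [ 0.57942224 -0.01358751  0.2092328 ] [ 1.79937792e+02  3.59302166e-02 -2.34929172e+01]
side [285.87171019 156.12669245]
top [259.37192457 188.16616229]
```

View pics/side1c.png

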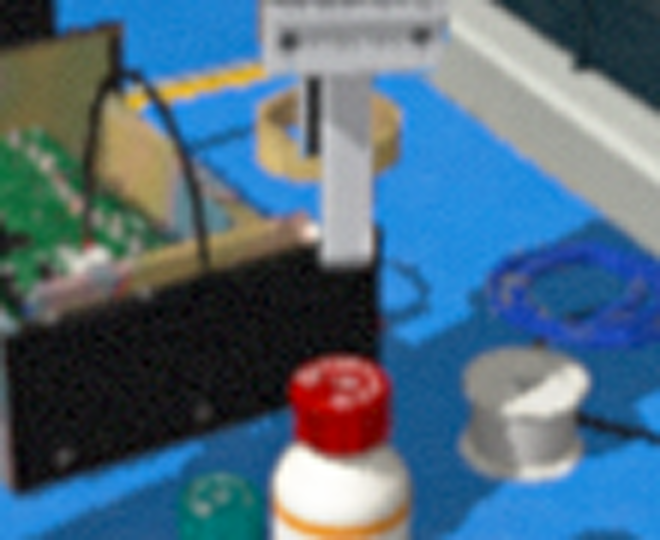

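View pics/top1c.png

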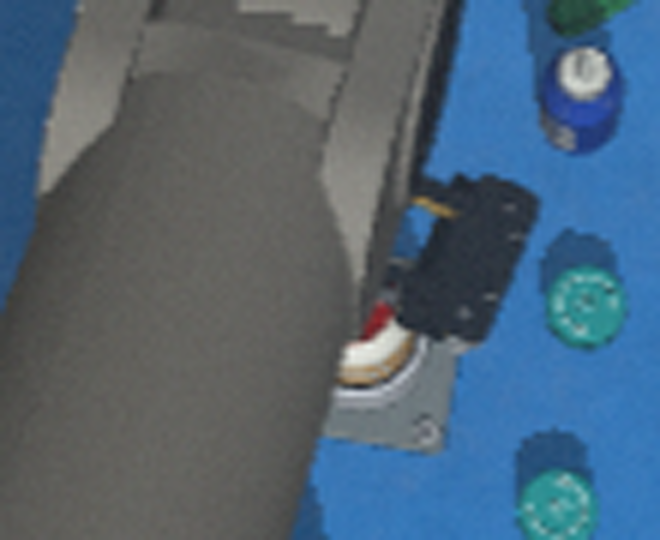

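Run:
```python
from h import *
o={'side':np.array([279.0,293.8,170.15,186.7]),'top':np.array([255.17,268.67,184.85,199.1])}
def ext(n,p):
    q=P(n,cyl(p[0],p[1],.130,.156,.0215));return np.r_[q[:,0].min(),q[:,0].max(),q[:,1].min(),q[:,1].max()]
for ns in(['side'],['top'],['side','top']):
    s=least_squares(lambda p:np.concatenate([ext(n,p)-o[n] for n in ns]),[.58,-.02]);print(ns,s.x,s.fun)
```

```text
['side'] [ 0.58077309 -0.0143034 ] [-0.85311403  0.85276719 -0.34783112  0.2748081 ]
['top'] [ 0.58114211 -0.01822753] [-0.67250156  0.68519386 -0.82413089  0.82726681]
['side', 'top'] [ 0.58045766 -0.0168554 ] [-0.50006913  1.23418271  0.12226733  0.78224851 -1.13577975  0.23157116
 -0.58636815  1.06323911]
```

Run:
```python
from h import *
to([.5805,-.0175,.128],0)
```

```text
shift [0.012  0.0143 0.4075] turn [ 0.0003  0.0003 -0.2599]
```

Request:
arm_command(plan=[[[0.012, 0.0143, 0.1], [0, 0, -0.1]], [[0.012, 0.0143, 0.22], [0, 0, -0.2]], [[0.012, 0.0143, 0.34], [0, 0, -0.26]], [[0.012, 0.0143, 0.405], [0, 0, -0.26]], [[0.012, 0.0143, 0.405], [0, 0, -0.26]], [[0.012, 0.0143, 0.405], [0, 0, -0.26]]])

```text
time_s: 5.2
tcp_pos: [0.5811, -0.0181, 0.1296]
tool_rot: [180.0, -0.0, -0.4]
contact_force: [-0.5, 0.7, 0.0]
width: 0.0937
```

Request:
arm_command(plan=[[[0, 0, 0], [0, 0, 0]], [[0, 0, 0], [0, 0, 0]], [[0, 0, 0], [0, 0, 0]], [[0, 0, 0], [0, 0, 0]], [[0, 0, 0], [0, 0, 0]], [[0, 0, 0], [0, 0, 0]]], hand=1, grip_force=4)

```text
time_s: 5.95
tcp_pos: [0.5806, -0.018, 0.1289]
tool_rot: [180.0, 0.0, -0.4]
contact_force: [-0.2, -0.2, -0.3]
width: 0.0374
```

Run:
```python
from h import *
s=readout.state();print(s)
```

```text
{'time_s': 5.95, 'qpos': array([-41.58316295,  24.43746413,  47.99566238, 109.06960719,
       -21.76253719,  56.00857578, -74.11643722]), 'qd': array([-0.03696338,  0.00630877, -0.01634702,  0.00946185, -0.00161107,
       -0.0688197 ,  0.11156683]), 'joint_torque': array([-1.78326317e-02, -6.75404620e+01,  1.62134850e+01, -3.91605949e+01,
       -1.18047223e-02, -6.41418574e-02, -6.64251311e-04]), 'tcp_pos': array([ 0.58059959, -0.01799286,  0.12888236]), 'tool_rot': array([ 1.79999382e+02,  2.21353263e-03, -4.27824123e-01]), 'contact_force': array([-0.17765789, -0.16059095, -0.34328897]), 'ft_torque': array([-0.01329899,  0.09806822,  0.01355627]), 'width': 0.03743913254568133}
```

Request:
arm_command(plan=[[[0, 0, 0], [0, 0, 0]], [[0, 0, 0], [0, 0, 0]]])

```text
time_s: 6.2
tcp_pos: [0.5806, -0.018, 0.1289]
tool_rot: [180.0, 0.0, -0.4]
contact_force: [-0.1, -0.5, 0.0]
width: 0.0175
```

Run:
```python
from h import *
s=readout.state();print(s['contact_force'],s['ft_torque'],s['width'],s['tcp_pos'])
n="side"
im=imaging.camera(n)[:,:,::-1]
cv2.imwrite(f"pics/{n}2c.png",cv2.resize(im[130:210,235:335],None,fx=7,fy=7,interpolation=cv2.INTER_CUBIC))
```

```text
[-0.11650174 -0.45851651  0.01296913] [-0.00222078  0.15589555 -0.0091072 ] 0.01751758086211941 [ 0.58059502 -0.01802047  0.12886445]
```

View pics/side2c.png

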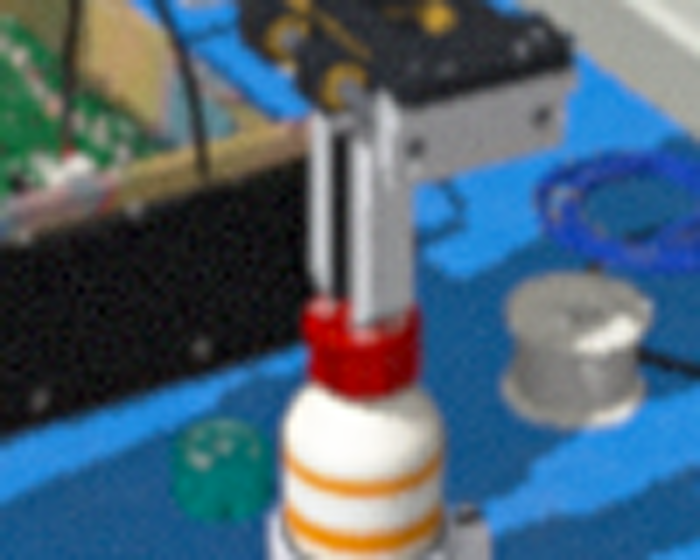

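Run:
```python
from h import *
s=readout.state()
f=lambda X:(P('side',[X])[0]-[235,130])*7+3
print(f(s['tcp_pos']))
for z in(.130,.156,.112,.17):print(z,f([.5806,-.018,z]))
n="top"
im=imaging.camera(n)[:,:,::-1]
cv2.imwrite(f"pics/{n}2c.png",cv2.resize(im[150:230,215:315],None,fx=7,fy=7,interpolation=cv2.INTER_CUBIC))
```

```text
[366.78184503 377.81045863]
0.13 [366.85986238 375.25110635]
0.156 [367.17632241 316.2978148 ]
0.112 [366.64573126 415.14156062]
0.17 [367.35033635 283.88078289]
```

View pics/top2c.png

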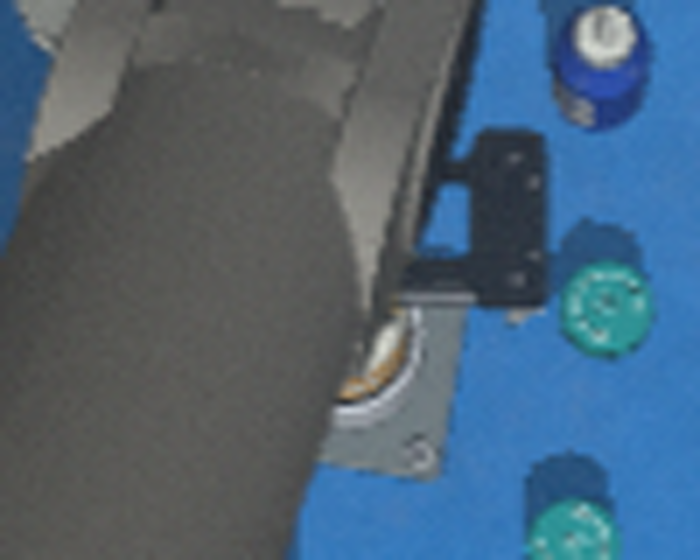

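Run:
```python
from h import *
c=imaging.get_calibration('side');R=cv2.Rodrigues(c['rvec'])[0];print('cam',-R.T@c['tvec'])
f=lambda X:np.round((P('side',[X])[0]-[235,130])*7+3)
for z in(.129,.145,.156,.165):
    print(z,[f([.5806+dx,-.018+dy,z]) for dx,dy in((-.008,-.009),(.008,-.009),(-.008,-.02),(-.008,.009))])
s=np.array([.57942,-.01359]);g=lambda X:np.round((P('side',[X])[0]-[285-55,156-45])*6+3)
ty=np.array([-.3987,-.917]);tx=np.array([.917,-.3987])
for z in(.209,.225,.235):
    print(z,[g(np.r_[s+a*ty+b*tx,z]) for a,b in((.047,-.008),(.047,.008),(.06,-.008),(-.047,-.008),(-.047,.008))])
```

```text
cam [ 0.11330854 -0.8584996   0.75090996]
0.129 [array([360., 395.]), array([397., 383.]), array([374., 409.]), array([337., 372.])]
0.145 [array([360., 358.]), array([398., 347.]), array([374., 373.]), array([337., 336.])]
0.156 [array([360., 333.]), array([398., 322.]), array([374., 347.]), array([337., 311.])]
0.165 [array([360., 312.]), array([398., 301.]), array([375., 326.]), array([337., 290.])]
0.209 [array([329., 332.]), array([368., 330.]), array([332., 348.]), array([310., 222.]), array([347., 221.])]
0.225 [array([329., 298.]), array([369., 296.]), array([332., 314.]), array([310., 189.]), array([347., 188.])]
0.235 [array([329., 276.]), array([369., 274.]), array([332., 292.]), array([310., 168.]), array([347., 167.])]
```

Request:
arm_command(plan=[[[0, 0, -0.03], [0, 0, 0]], [[0, 0, -0.03], [0, 0, 0]], [[0, 0, -0.03], [0, 0, 0]], [[0, 0, -0.03], [0, 0, 0]], [[0, 0, -0.03], [0, 0, 0]], [[0, 0, -0.03], [0, 0, 0]], [[0, 0, 0], [0, 0, 0]], [[0, 0, 0.05], [0, 0, 0]], [[0, 0, 0.1], [0, 0, 0]], [[0, 0, 0.14], [0, 0, 0]], [[0, 0, 0.14], [0, 0, 0]]], hand=-1)

```text
time_s: 7.68
tcp_pos: [0.5802, -0.0181, 0.1001]
tool_rot: [180.0, 0.1, -0.4]
contact_force: [0.1, -0.2, 0.4]
width: 0.0938
```

Run:
```python
from h import *
s=readout.state();print(s['contact_force'],s['ft_torque'],s['width'],s['tcp_pos'])
n="side"
im=imaging.camera(n)[:,:,::-1]
cv2.imwrite(f"pics/{n}3c.png",cv2.resize(im[130:210,235:335],None,fx=7,fy=7,interpolation=cv2.INTER_CUBIC))
```

```text
[ 0.08058986 -0.21474606  0.41940475] [-0.03430092  0.16458387 -0.04248639] 0.09380288047338546 [ 0.58016701 -0.0181213   0.10013019]
```

View pics/side3c.png

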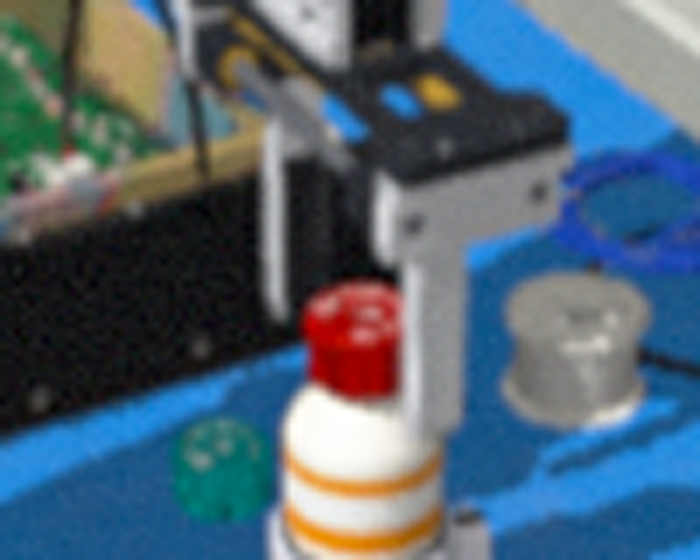

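Request:
arm_command(plan=[[[0, 0, 0.02], [0, 0, 0]], [[0, 0, 0.02], [0, 0, 0]], [[0, 0, 0.02], [0, 0, 0]], [[0, 0, 0.02], [0, 0, 0]], [[0, 0, 0.02], [0, 0, 0]], [[0, 0, 0.02], [0, 0, 0]], [[0, 0, 0.02], [0, 0, 0]], [[0, 0, 0.02], [0, 0, 0]]], hand=1, grip_force=4)

```text
time_s: 8.72
tcp_pos: [0.5806, -0.018, 0.0969]
tool_rot: [180.0, -0.0, -0.4]
contact_force: [-0.9, -1.1, 0.6]
width: 0.0425
```

Run:
```python
from h import *
s=readout.state();print(s['contact_force'],s['ft_torque'],s['width'],s['tcp_pos'])
```

```text
[-0.87245396 -1.14936476  0.58926419] [-0.08817074  0.11013122 -0.00598911] 0.042502102809332754 [ 0.58061293 -0.01800746  0.0968928 ]
```

Request:
arm_command(plan=[[[0, 0, 0], [0, 0, 0]], [[0, 0, 0], [0, 0, 0]], [[0, 0, 0.005], [0, 0, 0]], [[0, 0, 0.01], [0, 0, 0]], [[0, 0, 0.014], [0, 0, 0]], [[0, 0, 0.014], [0, 0, 0]], [[0, 0, 0.014], [0, 0, 0]]], hand=1, grip_force=25)

```text
time_s: 9.6
tcp_pos: [0.5807, -0.018, 0.0943]
tool_rot: [-180.0, -0.0, -0.4]
contact_force: [-1.1, -0.1, 6.3]
width: 0.0423
```

```bash
cat >> h.py <<'E'
def st():
    s=readout.state();print(*[np.round(s[k],4) for k in('contact_force','ft_torque','width','tcp_pos','tool_rot')],'q7',round(s['qpos'][6],1),'t',s['time_s'])
E
python3 -c "
from h import *
st()"
```

```text
[-1.1428 -0.0726  6.2714] [-0.0856  0.5976  0.0347] 0.0423 [ 0.5807 -0.018   0.0943] [-1.799952e+02 -8.700000e-03 -4.293000e-01] q7 -72.1 t 9.6
```

Request:
arm_command(plan=[[[0, 0, 0.005], [0, 0, 0]], [[0, 0, 0.005], [0, 0, -0.06]], [[0, 0, 0.005], [0, 0, -0.12]], [[0, 0, 0.005], [0, 0, -0.18]], [[0, 0, 0.005], [0, 0, -0.24]], [[0, 0, 0.005], [0, 0, -0.24]]])

```text
time_s: 10.35
tcp_pos: [0.581, -0.0181, 0.0936]
tool_rot: [-180.0, -0.1, 21.2]
contact_force: [-2.2, -1.1, 8.1]
width: 0.0422
```

```bash
python3 -c "
from h import *
st()"
```

```text
[-2.1506 -1.1103  8.1101] [-0.128   0.3963  0.0216] 0.0422 [ 0.581  -0.0181  0.0936] [-1.799969e+02 -5.580000e-02  2.124810e+01] q7 -53.9 t 10.35
```

Request:
arm_command(plan=[[[0, 0, 0.002], [0, 0, -0.06]], [[0, 0, 0.002], [0, 0, -0.12]], [[0, 0, 0.002], [0, 0, -0.18]], [[0, 0, 0.002], [0, 0, -0.24]], [[0, 0, 0.002], [0, 0, -0.24]]])

```text
time_s: 10.98
tcp_pos: [0.5813, -0.018, 0.0933]
tool_rot: [180.0, -0.1, 42.9]
contact_force: [-0.5, -0.6, 10.0]
width: 0.0418
```

```bash
python3 -c "
from h import *
st()"
```

```text
[-0.5009 -0.5556 10.0458] [ 0.0027  0.2641 -0.0073] 0.0418 [ 0.5813 -0.018   0.0933] [ 1.799636e+02 -7.400000e-02  4.285210e+01] q7 -35.4 t 10.975
```

Request:
arm_command(plan=[[[0, 0, 0], [0, 0, -0.06]], [[0, 0, 0], [0, 0, -0.12]], [[0, 0, 0], [0, 0, -0.18]], [[0, 0, 0], [0, 0, -0.24]], [[0, 0, 0], [0, 0, -0.24]]])

```text
time_s: 11.6
tcp_pos: [0.5814, -0.0181, 0.0935]
tool_rot: [179.9, -0.1, 64.5]
contact_force: [-1.8, -0.0, 12.2]
width: 0.042
```

```bash
python3 -c "
from h import *
st()"
```

```text
[-1.8236 -0.0302 12.1602] [-0.1514  0.2644  0.06  ] 0.042 [ 0.5814 -0.0181  0.0935] [ 1.799255e+02 -6.240000e-02  6.445200e+01] q7 -16.6 t 11.6
```

Request:
arm_command(plan=[[[0, 0, -0.003], [0, 0, -0.06]], [[0, 0, -0.005], [0, 0, -0.12]], [[0, 0, -0.007], [0, 0, -0.18]], [[0, 0, -0.009], [0, 0, -0.24]], [[0, 0, -0.009], [0, 0, -0.24]]])

```text
time_s: 12.22
tcp_pos: [0.5812, -0.0181, 0.0951]
tool_rot: [179.9, -0.0, 86.0]
contact_force: [-1.4, -0.1, 9.7]
width: 0.0425
```

```bash
python3 -c "
from h import *
st()"
```

```text
[-1.4342 -0.0834  9.7271] [-0.1633  0.2873  0.0125] 0.0425 [ 0.5812 -0.0181  0.0951] [ 1.799325e+02 -2.220000e-02  8.604900e+01] q7 2.3 t 12.225
```

Request:
arm_command(plan=[[[0, 0, -0.001], [0, 0, -0.06]], [[0, 0, -0.002], [0, 0, -0.12]], [[0, 0, -0.004], [0, 0, -0.18]], [[0, 0, -0.005], [0, 0, -0.24]], [[0, 0, -0.005], [0, 0, -0.24]]])

```text
time_s: 12.85
tcp_pos: [0.5813, -0.0181, 0.0961]
tool_rot: [179.9, 0.0, 107.6]
contact_force: [-0.9, -1.0, 10.0]
width: 0.0424
```

```bash
python3 -c "
from h import *
st()"
```

```text
[-0.9077 -1.029   9.9563] [-0.2659  0.1394 -0.0251] 0.0424 [ 0.5813 -0.0181  0.0961] [1.799165e+02 1.030000e-02 1.076422e+02] q7 21.6 t 12.85
```

Force constant while following the climb: it is driving. Continue.

Request:
arm_command(plan=[[[0, 0, -0.001], [0, 0, -0.06]], [[0, 0, -0.003], [0, 0, -0.12]], [[0, 0, -0.004], [0, 0, -0.18]], [[0, 0, -0.006], [0, 0, -0.24]], [[0, 0, -0.006], [0, 0, -0.24]]])

```text
time_s: 13.48
tcp_pos: [0.5812, -0.018, 0.0973]
tool_rot: [179.9, 0.0, 129.3]
contact_force: [-1.0, 0.2, 8.3]
width: 0.042
```

```bash
python3 -c "
from h import *
st()"
```

```text
[-1.0067  0.18    8.3346] [-0.126   0.2483 -0.0428] 0.042 [ 0.5812 -0.018   0.0973] [1.799387e+02 2.810000e-02 1.292502e+02] q7 41.0 t 13.475
```

Request:
arm_command(plan=[[[0, 0, 0], [0, 0, -0.06]], [[0, 0, -0.001], [0, 0, -0.12]], [[0, 0, -0.002], [0, 0, -0.18]], [[0, 0, -0.003], [0, 0, -0.24]], [[0, 0, -0.003], [0, 0, -0.24]]])

```text
time_s: 14.1
tcp_pos: [0.5812, -0.0181, 0.0978]
tool_rot: [180.0, 0.1, 150.9]
contact_force: [-0.4, -1.0, 8.4]
width: 0.0423
```

```bash
python3 -c "
from h import *
st()"
```

```text
[-0.3808 -0.9898  8.4342] [-0.1382  0.0404 -0.056 ] 0.0423 [ 0.5812 -0.0181  0.0978] [1.799557e+02 5.660000e-02 1.508505e+02] q7 60.6 t 14.1
```

Request:
arm_command(plan=[[[0, 0, 0], [0, 0, -0.06]], [[0, 0, 0], [0, 0, -0.12]], [[0, 0, 0], [0, 0, -0.18]], [[0, 0, 0], [0, 0, -0.24]], [[0, 0, 0], [0, 0, -0.3]], [[0, 0, 0], [0, 0, -0.36]], [[0, 0, 0], [0, 0, -0.36]]])

```text
time_s: 14.98
tcp_pos: [0.5815, -0.0181, 0.0981]
tool_rot: [180.0, 0.1, -176.8]
contact_force: [-0.9, -1.6, 11.4]
width: 0.042
```

```bash
python3 -c "
from h import *
st()"
```

```text
[-0.8784 -1.5749 11.4437] [-0.0984  0.1009 -0.0183] 0.042 [ 0.5815 -0.0181  0.0981] [ 1.799942e+02  1.049000e-01 -1.767596e+02] q7 90.2 t 14.975
```

Request:
arm_command(plan=[[[0, 0, -0.003], [0, 0, -0.06]], [[0, 0, -0.005], [0, 0, -0.12]], [[0, 0, -0.005], [0, 0, -0.18]], [[0, 0, -0.005], [0, 0, -0.24]], [[0, 0, -0.005], [0, 0, -0.3]], [[0, 0, -0.005], [0, 0, -0.3]]])

```text
time_s: 15.72
tcp_pos: [0.5816, -0.0179, 0.0992]
tool_rot: [-180.0, 0.1, -149.7]
contact_force: [-0.2, 1.1, 11.8]
width: 0.0416
```

```bash
python3 -c "
from h import *
st()"
```

```text
[-0.2095  1.1372 11.795 ] [0.1362 0.059  0.005 ] 0.0416 [ 0.5816 -0.0179  0.0992] [-1.799569e+02  1.123000e-01 -1.497492e+02] q7 114.9 t 15.725
```

Request:
arm_command(plan=[[[0, 0, -0.005], [0, 0, -0.06]], [[0, 0, -0.01], [0, 0, -0.12]], [[0, 0, -0.015], [0, 0, -0.18]], [[0, 0, -0.02], [0, 0, -0.18]], [[0, 0, -0.025], [0, 0, -0.18]], [[0, 0, -0.03], [0, 0, -0.18]], [[0, 0, -0.03], [0, 0, -0.18]]])

```text
time_s: 16.6
tcp_pos: [0.5804, -0.018, 0.1041]
tool_rot: [180.0, -0.0, -133.6]
contact_force: [0.6, 0.2, 0.5]
width: 0.042
```

```bash
python3 -c "
from h import *
st()"
```

```text
[0.5548 0.2103 0.5199] [ 0.0913 -0.0159  0.0461] 0.042 [ 0.5804 -0.018   0.1041] [ 1.799842e+02 -2.250000e-02 -1.336335e+02] q7 129.8 t 16.6
```

Request:
arm_command(plan=[[[0, 0, -0.01], [0, 0, 0]], [[0, 0, -0.02], [0, 0, 0]], [[0, 0, -0.02], [0, 0, 0]]])

```text
time_s: 16.98
tcp_pos: [0.5807, -0.018, 0.1084]
tool_rot: [-180.0, 0.0, -133.6]
contact_force: [-0.2, -0.0, -0.6]
width: 0.0422
```

```bash
python3 -c "
from h import *
st()
im=imaging.camera('side')[:,:,::-1]
cv2.imwrite('pics/side4c.png',cv2.resize(im[130:210,235:335],None,fx=7,fy=7,interpolation=cv2.INTER_CUBIC))
"
```

```text
[-0.2231 -0.004  -0.6369] [ 0.0425 -0.0024  0.0491] 0.0422 [ 0.5807 -0.018   0.1084] [-1.799921e+02  1.900000e-03 -1.336272e+02] q7 129.8 t 16.975
```

View pics/side4c.png

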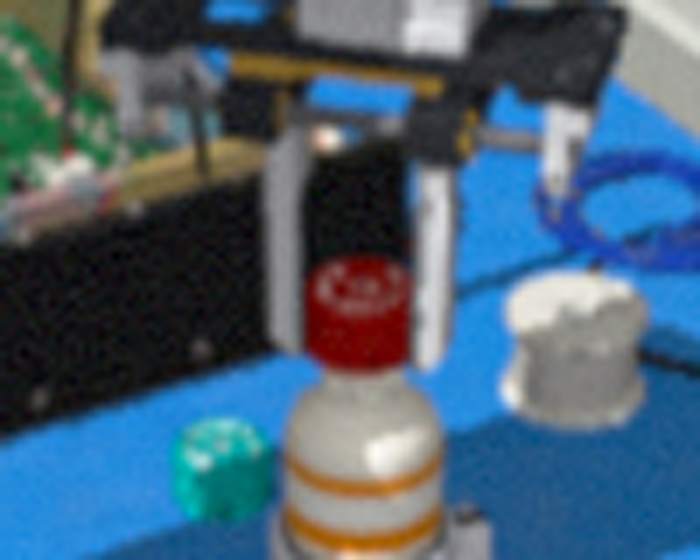

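Run:
```python
from h import *
f=(np.array([.5807,-.018,.1884]),[180,0,-133.6])
to([.555,-.14,.1884],156.4,f)
f=(np.array([.555,-.14,.1884]),[180,0,156.4]);to([.528,-.262,.1884],86.5,f)
```

```text
shift [ 0.5304 -0.3276 -0.    ] turn [-0.     -0.      0.7778]
shift [-0.1205 -0.613  -0.    ] turn [ 0.     -0.      0.7767]
```

Request:
arm_command(plan=[[[0, 0, -0.1], [0, 0, 0]], [[0, 0, -0.25], [0, 0, 0]], [[0, 0, -0.4], [0, 0, 0]], [[0, 0, -0.4], [0, 0, 0]]])

```text
time_s: 17.52
tcp_pos: [0.5818, -0.018, 0.1905]
tool_rot: [-179.9, 0.1, -133.6]
contact_force: [-0.3, 0.6, -0.3]
width: 0.0424
```

Request:
arm_command(plan=[[[0.07, -0.04, 0], [0, 0, 0.1]], [[0.14, -0.09, 0], [0, 0, 0.2]], [[0.21, -0.13, 0], [0, 0, 0.3]], [[0.28, -0.17, 0], [0, 0, 0.4]], [[0.35, -0.21, 0], [0, 0, 0.5]], [[0.42, -0.26, 0], [0, 0, 0.6]], [[0.48, -0.3, 0], [0, 0, 0.7]], [[0.53, -0.33, 0], [0, 0, 0.78]], [[0.53, -0.33, 0], [0, 0, 0.78]]])

```text
time_s: 18.65
tcp_pos: [0.5546, -0.1409, 0.1875]
tool_rot: [-180.0, -0.1, 156.1]
contact_force: [0.3, -0.8, 0.1]
width: 0.0424
```

Request:
arm_command(plan=[[[-0.02, -0.08, 0], [0, 0, 0.1]], [[-0.04, -0.16, 0], [0, 0, 0.2]], [[-0.06, -0.25, 0], [0, 0, 0.3]], [[-0.08, -0.34, 0], [0, 0, 0.4]], [[-0.1, -0.43, 0], [0, 0, 0.5]], [[-0.11, -0.52, 0], [0, 0, 0.6]], [[-0.12, -0.58, 0], [0, 0, 0.7]], [[-0.12, -0.61, 0], [0, 0, 0.78]], [[-0.12, -0.61, 0], [0, 0, 0.78]], [[-0.12, -0.61, 0], [0, 0, 0.78]]])

```text
time_s: 19.9
tcp_pos: [0.5281, -0.2608, 0.188]
tool_rot: [-180.0, -0.0, 86.3]
contact_force: [-0.3, 0.5, -0.7]
width: 0.0421
```

Run:
```python
from h import *
st();to([.528,-.262,0],86.5)
for n in("side","top"):
    im=imaging.camera(n)[:,:,::-1]; cv2.imwrite(f"pics/{n}5.png",im)
im=cv2.imread("pics/side5.png");cv2.imwrite("pics/side5c.png",cv2.resize(im[190:320,245:385],None,fx=5,fy=5,interpolation=cv2.INTER_CUBIC))
```

```text
[-0.308   0.4687 -0.7499] [-0.0637  0.062  -0.0047] 0.0421 [ 0.5281 -0.2608  0.188 ] [-1.799761e+02 -1.170000e-02  8.627100e+01] q7 23.4 t 19.9
shift [-6.4e-03  2.0e-04  9.4e-01] turn [-0.0003 -0.0001 -0.0025]
```

View pics/side5c.png

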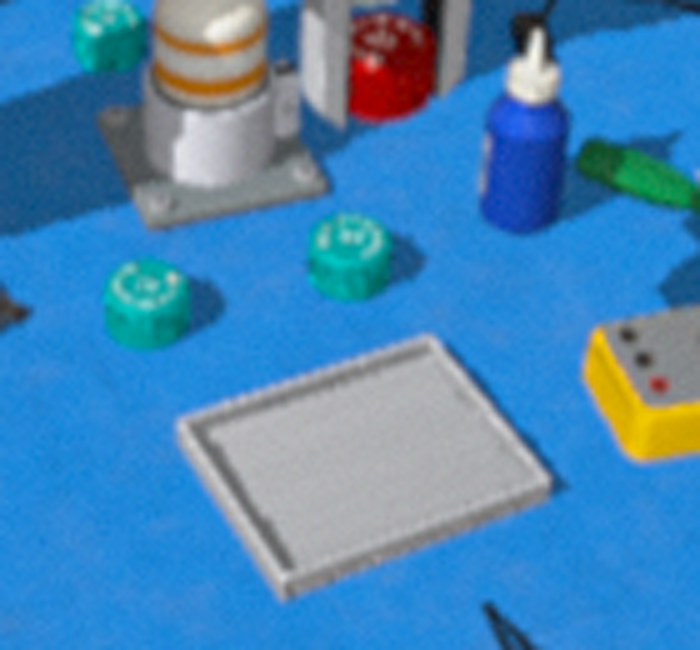

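View pics/top5.png

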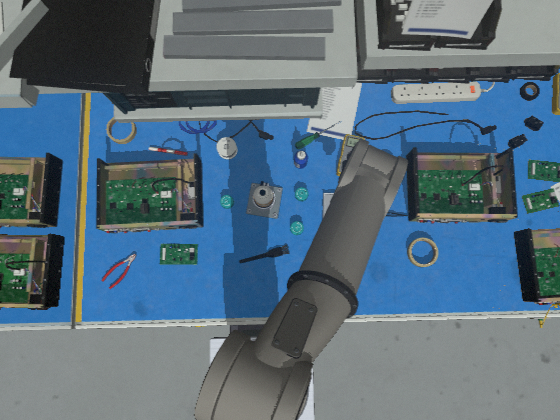

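Run:
```python
from h import *
for zu in(.21,.215,.22,.225):
    q=P('side',cyl(.5281,-.2608,zu,zu+.026,.0215)); q=(q-[245,190])*5+2
    t=(P('side',[[.5281-.0215,-.2608-.008,zu],[.5281-.033,-.2608-.008,zu]])-[245,190])*5+2
    print(zu,q.min(0),q.max(0),t)
```

```text
0.21 [332.52857093  36.55060438] [440.12336998 148.77887445] [[350.42534072 142.5437986 ]
 [326.45183276 150.74034114]]
0.215 [332.97997252  26.66113379] [440.94524861 139.05114216] [[350.94390217 132.83162533]
 [326.89243515 141.00655632]]
0.22 [333.43435521  16.70646368] [441.77266563 129.25787761] [[351.46594385 123.05427033]
 [327.33600958 131.20711293]]
0.225 [333.89174864   6.68594714] [442.60567723 119.39841634] [[351.99150094 113.2110752 ]
 [327.78258624 121.34134438]]
```

Run:
```python
from h import *
im=cv2.imread("pics/side5.png");cv2.imwrite("pics/side5d.png",cv2.resize(im[170:220,295:350],None,fx=12,fy=12,interpolation=cv2.INTER_CUBIC))
for zt in(.215,.22,.225):
  t=(P('side',[[.5281+sx,-.2608+sy,zt] for sx in(-.0335,-.0215,.0215,.0335) for sy in(-.008,.008)])-[295,170])*12+5.5
  print(zt,np.round(t).tolist())
```

```text
0.215 [[183.0, 580.0], [134.0, 530.0], [243.0, 559.0], [194.0, 510.0], [454.0, 488.0], [403.0, 440.0], [511.0, 468.0], [460.0, 421.0]]
0.22 [[184.0, 556.0], [135.0, 507.0], [244.0, 536.0], [195.0, 487.0], [456.0, 465.0], [405.0, 417.0], [513.0, 445.0], [462.0, 398.0]]
0.225 [[185.0, 533.0], [136.0, 483.0], [245.0, 512.0], [196.0, 463.0], [458.0, 441.0], [406.0, 394.0], [515.0, 422.0], [464.0, 375.0]]
```

View pics/side5d.png

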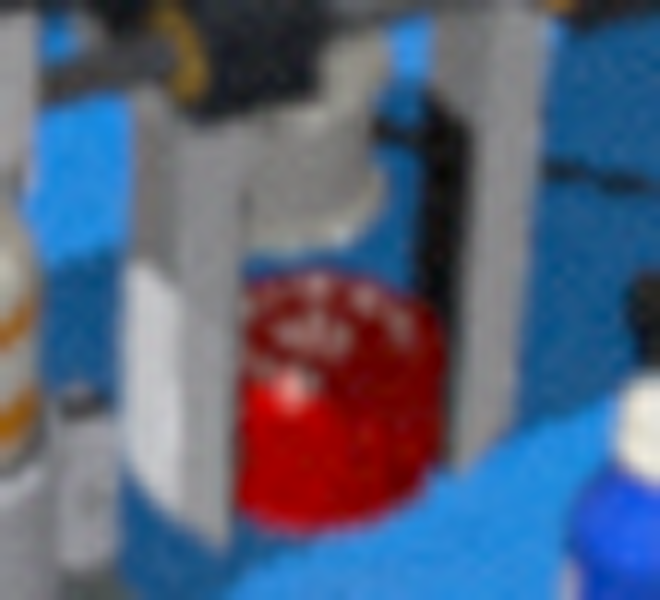

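Request:
arm_command(plan=[[[0.2, 0.03, 0], [0, 0, 0]], [[0.45, 0.07, 0], [0, 0, 0]], [[0.7, 0.11, 0], [0, 0, 0]], [[0.9, 0.14, 0], [0, 0, 0]], [[1, 0.17, 0], [0, 0, 0]], [[1, 0.18, 0], [0, 0, 0]]])

```text
time_s: 20.75
tcp_pos: [0.5783, -0.0635, 0.1882]
tool_rot: [-180.0, -0.0, 86.1]
contact_force: [0.9, -0.5, 0.3]
width: 0.0421
```

Run:
```python
from h import *
st();to([.581,-.018,.115],86.3)
```

```text
[ 0.8596 -0.5092  0.3042] [-0.1252  0.0866  0.0009] 0.0421 [ 0.5783 -0.0635  0.1882] [-1.799953e+02 -1.400000e-03  8.614520e+01] q7 1.3 t 20.75
shift [ 0.228  -0.0018  0.3659] turn [-0.0001 -0.     -0.0017]
```

Request:
arm_command(plan=[[[0.12, 0, 0], [0, 0, 0]], [[0.228, -0.002, 0], [0, 0, 0]], [[0.228, -0.002, 0.12], [0, 0, 0]], [[0.228, -0.002, 0.27], [0, 0, 0]], [[0.228, -0.002, 0.36], [0, 0, 0]], [[0.228, -0.002, 0.36], [0, 0, 0]], [[0.228, -0.002, 0.36], [0, 0, 0]]])

```text
time_s: 21.62
tcp_pos: [0.5813, -0.0196, 0.1172]
tool_rot: [179.9, 0.0, 85.9]
contact_force: [-0.1, 0.1, 0.6]
width: 0.0418
```

Run:
```python
from h import *
st();to([.581,-.018,.107],86.3)
```

```text
[-0.0599  0.1029  0.5577] [-0.1082  0.0128  0.0106] 0.0418 [ 0.5813 -0.0196  0.1172] [1.799427e+02 1.200000e-03 8.594310e+01] q7 -2.2 t 21.625
shift [ 0.0079 -0.0019  0.0509] turn [ 0.0006  0.     -0.004 ]
```

Request:
arm_command(plan=[[[0.007, -0.001, 0.02], [0, 0, 0]], [[0.007, -0.001, 0.045], [0, 0, 0]], [[0.007, -0.001, 0.06], [0, 0, 0]], [[0.007, -0.001, 0.06], [0, 0, 0]]])

```text
time_s: 22.12
tcp_pos: [0.5805, -0.0179, 0.1041]
tool_rot: [-180.0, 0.0, 86.0]
contact_force: [-0.8, -1.9, -1.4]
width: 0.0422
```

Run:
```python
from h import *
st();to([.581,-.018,.104],86.3)
```

```text
[-0.8199 -1.8775 -1.4365] [-0.3768 -0.0937 -0.0083] 0.0422 [ 0.5805 -0.0179  0.1041] [-1.799865e+02  2.150000e-02  8.597020e+01] q7 -2.1 t 22.125
shift [-0.0005  0.0025  0.0003] turn [-0.0002  0.0002 -0.0037]
```

Request:
arm_command(plan=[[[0, 0, 0.005], [0, 0, 0]], [[0, 0, 0.01], [0, 0, 0]], [[0, 0, 0.01], [0, 0, 0]], [[0, 0, 0.01], [0, 0, 0]]])

```text
time_s: 22.62
tcp_pos: [0.5807, -0.0178, 0.1025]
tool_rot: [180.0, 0.0, 86.0]
contact_force: [1.3, -2.1, 2.1]
width: 0.0421
```

Run:
```python
from h import *
st()
```

```text
[ 1.3472 -2.1135  2.0823] [-0.5246 -0.1664 -0.0097] 0.0421 [ 0.5807 -0.0178  0.1025] [1.799812e+02 3.900000e-03 8.596600e+01] q7 -2.1 t 22.625
```

Request:
arm_command(plan=[[[0, 0, 0], [0, 0, 0]], [[0, 0, 0], [0, 0, 0]], [[0, 0, 0], [0, 0, 0]], [[0, 0, 0], [0, 0, 0]], [[0, 0, -0.025], [0, 0, 0]], [[0, 0, -0.055], [0, 0, 0]], [[0, 0, -0.055], [0, 0, 0]]], hand=-0.3)

```text
time_s: 23.5
tcp_pos: [0.581, -0.0176, 0.114]
tool_rot: [179.9, -0.0, 86.0]
contact_force: [-0.4, 0.1, -1.2]
width: 0.0609
```

```bash
python3 -c "
from h import *
st()
im=imaging.camera('side')[:,:,::-1]
cv2.imwrite('pics/side6c.png',cv2.resize(im[140:200,255:325],None,fx=10,fy=10,interpolation=cv2.INTER_CUBIC))
"
```

```text
[-0.3835  0.118  -1.1574] [-0.082   0.0461  0.0344] 0.0609 [ 0.581  -0.0176  0.114 ] [ 1.799387e+02 -1.280000e-02  8.597010e+01] q7 -2.3 t 23.5
```

View pics/side6c.png

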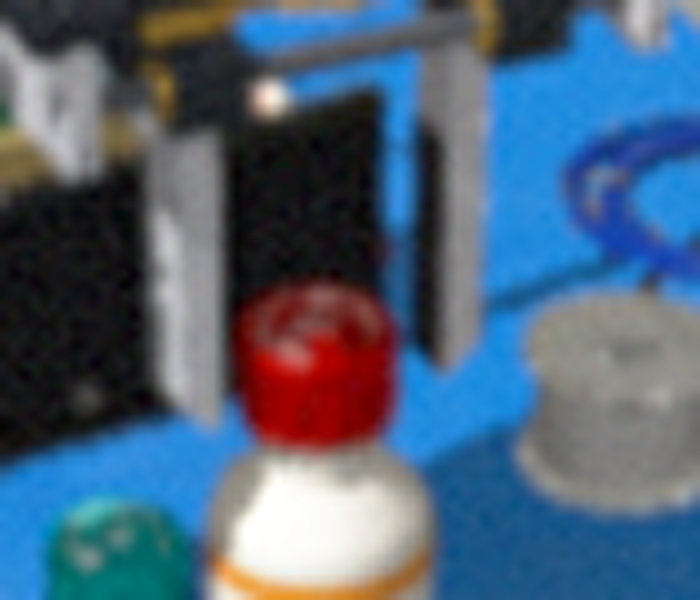

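Run:
```python
from h import *
for z in(.13,.135,.14,.145):
  t=(P('side',[[.581+sx,-.0176-.008,z] for sx in(-.0305,.0305)])-[255,140])*10+4.5
  q=(P('side',cyl(.5808,-.018,z,z+.026,.0215))-[255,140])*10+4.5
  print(z,t.round().tolist(),q.min(0),q.max(0))
```

```text
0.13 [[237.0, 480.0], [440.0, 420.0]] [242.72989672 308.88113046] [408.17343004 481.11240653]
0.135 [[237.0, 464.0], [441.0, 404.0]] [242.60198794 292.5588921 ] [408.4818775 464.9658883]
0.14 [[237.0, 448.0], [441.0, 388.0]] [242.47340296 276.15164996] [408.79195663 448.733839  ]
0.145 [[236.0, 432.0], [441.0, 372.0]] [242.3441364  259.65873829] [409.1036804  432.41557722]
```

Request:
arm_command(plan=[[[0, 0, 0], [0, 0, 0]], [[0, 0, 0], [0, 0, 0]], [[0, 0, 0], [0, 0, 0]], [[0, 0, 0], [0, 0, 0]], [[0, 0, -0.04], [0, 0, 0]], [[0, 0, -0.12], [0, 0, 0]], [[0, 0, -0.25], [0, 0, 0]], [[0, 0, -0.37], [0, 0, 0]], [[0, 0, -0.37], [0, 0, 0]]], hand=1, grip_force=15)

```text
time_s: 24.68
tcp_pos: [0.5819, -0.0176, 0.19]
tool_rot: [179.8, -0.1, 86.0]
contact_force: [1.0, -0.4, -0.8]
width: 0.0421
```

Request:
arm_command(plan=[[[-0.2, -0.03, 0], [0, 0, 0]], [[-0.45, -0.07, 0], [0, 0, 0]], [[-0.7, -0.11, 0], [0, 0, 0]], [[-0.9, -0.14, 0], [0, 0, 0]], [[-1, -0.17, 0], [0, 0, 0]], [[-1, -0.18, 0], [0, 0, 0]]])

```text
time_s: 25.42
tcp_pos: [0.5297, -0.2161, 0.1871]
tool_rot: [-180.0, 0.0, 85.8]
contact_force: [0.5, 0.4, -0.4]
width: 0.0419
```

```bash
python3 -c "
from h import *
st(); to([.528,-.2615,.06],86.5)
im=imaging.camera('side')[:,:,::-1]
cv2.imwrite('pics/side7c.png',cv2.resize(im[140:250,245:385],None,fx=5,fy=5,interpolation=cv2.INTER_CUBIC))
"
```

```text
[ 0.5429  0.3508 -0.4176] [0.0516 0.0567 0.0196] 0.0419 [ 0.5297 -0.2161  0.1871] [-1.799669e+02  1.730000e-02  8.581410e+01] q7 17.9 t 25.425
shift [-0.227   0.0085  0.6353] turn [-0.0004  0.0002 -0.0076]
```

View pics/side7c.png

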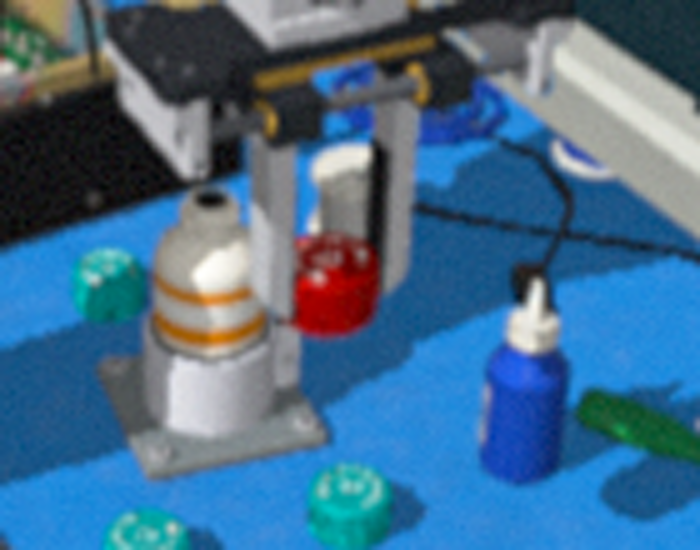

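Request:
arm_command(plan=[[[-0.12, 0.004, 0], [0, 0, 0]], [[-0.227, 0.008, 0.1], [0, 0, 0]], [[-0.227, 0.008, 0.3], [0, 0, 0]], [[-0.227, 0.008, 0.5], [0, 0, 0]], [[-0.227, 0.008, 0.7], [0, 0, 0]], [[-0.227, 0.008, 0.88], [0, 0, 0]], [[-0.227, 0.008, 0.94], [0, 0, 0]], [[-0.227, 0.008, 0.94], [0, 0, 0]], [[-0.227, 0.008, 0.94], [0, 0, 0]]])

```text
time_s: 26.6
tcp_pos: [0.53, -0.2601, 0.0006]
tool_rot: [179.9, 0.0, 86.0]
contact_force: [-0.5, -0.0, -0.7]
width: 0.0419
```

```bash
python3 -c "
from h import *
st(); to([.528,-.2615,-.016],86.5)
im=imaging.camera('side')[:,:,::-1]
cv2.imwrite('pics/side8c.png',cv2.resize(im[220:320,255:375],None,fx=6,fy=6,interpolation=cv2.INTER_CUBIC))
"
```

```text
[-0.5425 -0.0259 -0.6838] [-0.0071  0.0329  0.037 ] 0.0419 [ 0.53   -0.2601  0.0006] [1.799004e+02 1.890000e-02 8.598550e+01] q7 29.1 t 26.6
shift [-0.0076 -0.0096  0.0832] turn [ 0.0011  0.0002 -0.0057]
```

View pics/side8c.png

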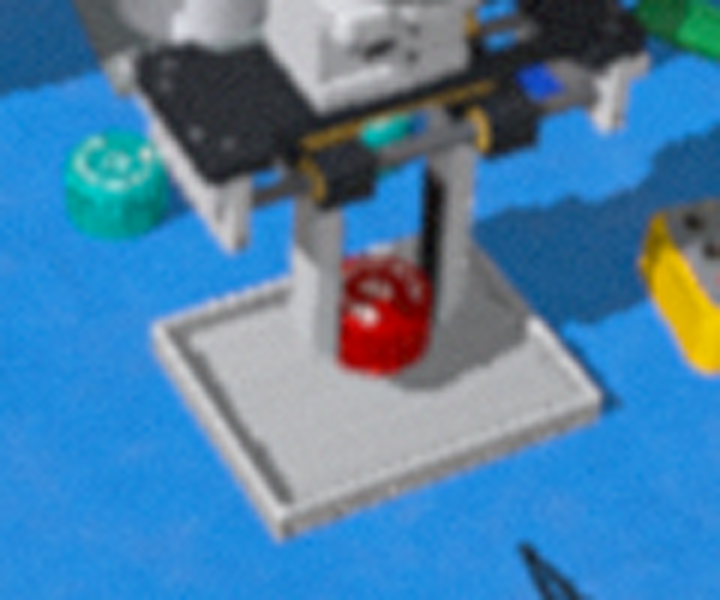

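Request:
arm_command(plan=[[[-0.007, -0.005, 0.03], [0, 0, 0]], [[-0.007, -0.005, 0.06], [0, 0, 0]], [[-0.007, -0.005, 0.085], [0, 0, 0]], [[-0.007, -0.005, 0.085], [0, 0, 0]], [[-0.007, -0.005, 0.085], [0, 0, 0]]])

```text
time_s: 27.28
tcp_pos: [0.5279, -0.2614, -0.0177]
tool_rot: [-180.0, 0.0, 86.0]
contact_force: [0.3, 0.0, -0.4]
width: 0.0419
```

Request:
arm_command(plan=[[[0, 0, 0.005], [0, 0, 0]], [[0, 0, 0.01], [0, 0, 0]], [[0, 0, 0.015], [0, 0, 0]], [[0, 0, 0.015], [0, 0, 0]]])

```text
time_s: 27.78
tcp_pos: [0.5282, -0.2615, -0.0204]
tool_rot: [180.0, 0.0, 86.0]
contact_force: [-0.6, 0.7, 4.1]
width: 0.0415
```

```bash
python3 -c "
from h import *
st()"
```

```text
[-0.6003  0.681   4.1071] [ 0.0281  0.2019 -0.0101] 0.0415 [ 0.5282 -0.2615 -0.0204] [1.799718e+02 5.900000e-03 8.597320e+01] q7 29.9 t 27.775
```

Request:
arm_command(plan=[[[0, 0, -0.002], [0, 0, 0]], [[0, 0, -0.002], [0, 0, 0]], [[0, 0, -0.002], [0, 0, 0]], [[0, 0, -0.002], [0, 0, 0]], [[0, 0, -0.002], [0, 0, 0]], [[0, 0, -0.06], [0, 0, 0]], [[0, 0, -0.15], [0, 0, 0]], [[0, 0, -0.35], [0, 0, 0]], [[0, 0, -0.6], [0, 0, 0]], [[0, 0, -0.85], [0, 0, 0]], [[0, 0, -0.85], [0, 0, 0]]], hand=-0.3)

```text
time_s: 29.15
tcp_pos: [0.53, -0.2624, 0.1544]
tool_rot: [179.6, 0.1, 86.0]
contact_force: [0.9, 0.4, -0.3]
width: 0.0612
```

```bash
python3 -c "
from h import *
st()
im=imaging.camera('side')[:,:,::-1]
cv2.imwrite('pics/side9.png',im)
cv2.imwrite('pics/side9c.png',cv2.resize(im[150:320,205:385],None,fx=3.5,fy=3.5,interpolation=cv2.INTER_CUBIC))
"
```

```text
[ 0.9051  0.4185 -0.2691] [-0.0618  0.0834  0.0425] 0.0612 [ 0.53   -0.2624  0.1544] [1.795848e+02 7.230000e-02 8.595160e+01] q7 24.4 t 29.15
```

View pics/side9c.png

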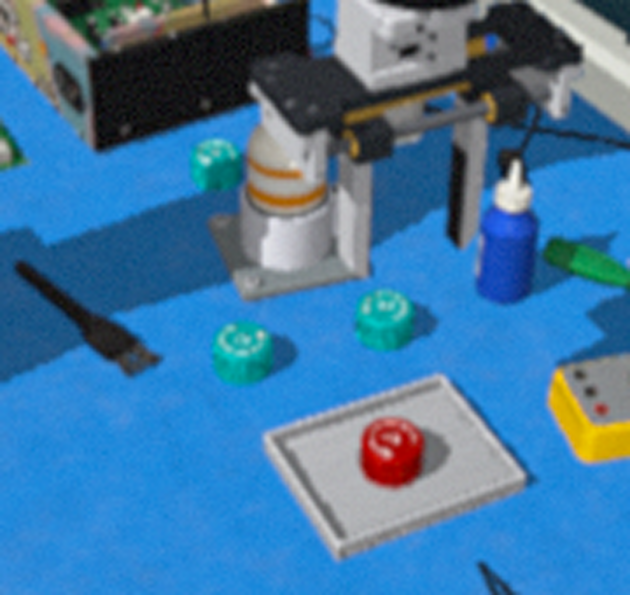

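The cap stands upright, arrow up, in the tray at about (390,450), with the gripper well clear. The bystanders look unmoved.

```bash
python3 -c "
from h import *
a=cv2.imread('pics/side0.png').astype(int);b=cv2.imread('pics/side9.png').astype(int)
for nm,(x,y,w,h) in dict(board=(178,172,35,32),brush=(205,220,50,42),tweez=(338,305,30,45),disp=(338,190,24,50)).items():
    print(nm,np.abs(a-b)[y:y+h,x:x+w].mean().round(1))
print(arm.sign_off())"
```

```text
board 2.7
brush 9.4
tweez 2.7
disp 15.0
the job is handed in; nothing more can be done
None
```

The bottle is open, and the red cap is standing upright near the middle of the drip tray with the gripper clear of it. I handed the job in at about 29 s, and sign-off gave no verdict.

- **Unscrewing:** I gripped the cap and pushed it down with about 6–12 N while turning it anticlockwise in a single grasp, raising the tool to follow the climb. It lifted off with no pull. I turned it about 225° in all, well past the quoted 100°, because the push force kept rising slightly. Forces on the bottle stayed small: about 12 N down and 2 N sideways.
- **Finger position:** the fingertips sit about 30 mm above the reported tool position. My first close therefore shut in the air above the cap, touching nothing, and I worked from the pictures after that.
- **Regrip:** after lift-off the fingertips hung a few millimetres below the cap's rim, so releasing in the tray would have dropped it. I rested the loose cap on the mouth again, regripped it higher and lifted it off once more. It touched the tray floor at about 4 N before I let go.
- **Last checks:** the final picture shows the cap upright, arrow side up, and the gripper empty and clear of everything. The board and tweezers areas matched the first picture closely. The brush and dispenser areas differed more (9 and 15 grey levels); I put that down to the arm and shadows moving, since both look to be where they were. I did not measure their positions.

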